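# Free the seized jaw clamp and secure the trap bottle

## Task

The black T-handle that clamps the blue sliding jaw has seized: break it loose with a short firm twist anticlockwise and turn it on until the jaw is slack. Slide the jaw along its rail so that its rubber tip pushes the glass trap bottle fully home into the V-block and presses on it lightly, with some 8 N, then turn the handle back clockwise until it is tight, so that the jaw stays there, and let go. Do not squeeze the glass hard or touch it with the gripper, and leave the cup, jar and magnetic stand alone.

Things in the scene. Friction and masses are not known exactly. Their poses are not given: they have to be found in the camera images.
- clamp_knob (a joint): Turn of the black T-handle about its vertical axis, rad: 0 as found (tight), grows anticlockwise from above, stops at 0 and 1.8. Seized: the first turn takes 0.5 to 0.9 N m, dying away within 0.4 rad; from then on it turns freely, 0.1 N m, up to 0.4 as it bites and before its stop. Clamp: slack above 0.6, bites below 0.45, tight at 0.2 or less.
- knob_grip (a point): Point on the T-handle's axis, 77 mm above the bench. The crossbar is 64 mm long, 14 mm wide, and spans 55 to 85 mm above the bench, on a round collar 40 mm across whose top is at 55 mm. The point's x axis runs along the crossbar, z up; it turns with the knob and rides on the jaw. As found the crossbar lies along the rail.
- jaw: Blue jaw block, 66 mm across the rail, 50 mm along it, top 47 mm above the bench. Origin on the knob's axis at bench height; y axis along the rail towards the bottle, z up. When slack it slides on the fixed rail, up to 110 mm in all, with about 4 N of drag; clamped, it holds against about 20 N.
- spindle_root (a point): Middle of the jaw's front face, 38 mm ahead (y) of the jaw's origin, 43 mm above the bench, axes as the jaw's. A brass screw spindle with a round black rubber tip, 18 mm across, sticks out here along y. The tip's face stands 27 to 59 mm ahead of this point: it is set differently each time and not reported. The rubber gives 1 mm per 8 N, up to 6 mm.
- bottle: Loose glass trap bottle, 72 mm in diameter, 130 mm tall to the top of its blue cap (steel tube stubs to 150 mm), about 0.3 kg, on the 8 mm thick steel plate between jaw and V-block. Origin at the centre of its underside. It starts 6 to 14 mm short of home and takes roughly 1 to 5 N to slide.
- seat (a point): Where the bottle's origin is when it is fully home in the fixed white plastic V-block, on top of the plate (8 mm above the bench). Its y axis points along the rail, from the jaw into the V-block; z up.
- cup: Loose yellow mug, 76 mm across, 85 mm tall, bystander. Origin under its centre.
- jar: Loose small glass jar with steel cap, 56 mm across, 70 mm tall, bystander. Origin under its centre.
- magbase: Loose blue magnetic stand base 60 x 50 x 55 mm with an upright steel post to 185 mm, bystander. Origin under its centre.
Things that resemble listed ones, but are neither listed nor needed, are in the scene too. What is shaped like the bottle but orange is not meant.

How it is judged (in metres and radians):
On the way, in this order (a step that is already met when the one before it is completed fails the run):
1. the knob is broken loose and turned slack (past 0.6 rad) (value of joint clamp_knob above 0.6 rad), for 0.2 s.
2. the jaw has pushed the bottle home (within 4 mm of the seat) and presses on it with more than 4 N (horizontal distance between bottle and seat below 0.004 m and contact force between jaw and bottle above 4 N), for 0.2 s.
At the end, for the whole second after the job is handed in: The bottle stands upright within 4 mm of its seat in the V-block, the jaw's tip presses on it with 4 to 14 N, the clamp knob is tight again (0.2 rad or less) and everything is at rest (all of step 2 and contact force between jaw and bottle below 14 N and value of joint clamp_knob below 0.2 rad and angle between bottle's own z axis and vertical below 0.05 rad and linear speed of bottle below 0.02 m/s and linear speed of jaw below 0.01 m/s); the robot touches nothing.
It fails at once if the glass bottle is pressed by the jaw with more than 18 N (contact force between jaw and bottle above 18 N).
It fails at once if the robot touches the bottle (contact force between any of the fingers, the arm and bottle above 0.5 N).
It fails at once if the bottle tips (angle between bottle's own z axis and vertical above 0.2 rad).
It fails at once if the cup, jar or magnetic stand is pushed more than 20 mm (distance of any of cup, jar, magbase from where it was at the start of the episode above 0.02 m).
It also fails if it takes over 58 s, if anything falls off the work surface, if the arm or the gripper's body presses on something with over 40 N, if the wrist force passes 120 N, or if a joint passes its speed limit or range.

## Robot

A 6-joint arm with a two-finger parallel gripper is mounted at the origin on the work surface. World frame = base frame: x ahead of the robot, y to its left, z up, the work surface at z = 0. Lengths are in mm, angles in rad, forces in N, time in s.
With the tool pointing down it reaches from about 400 to 925 mm from the base axis. Payload 12.5 kg.
Tool frame: the origin (TCP) lies midway between the tips of the shut fingers; the grasp point (between the pads) lies 19 mm behind it (env.tcp_to_grasp is the distance from the TCP to the grasp point, in mm); z points along the fingers, y is the line along which they close (so a half turn about z gives the same grasp; the last joint's range is limited). The gripper opens to 95 mm and grips with 3 to 60 N. Pads are 20 mm wide; open, the fingers measure 119 mm over their backs; the gripper's body (75 mm by 180 mm) begins 59 mm behind the grasp point.
Start: joints at [1.118, 0.491, 1.559, -0, 1.092, -0.106], TCP at [212.415, 587.815, 214.661] pointing down, gripper open.
Joint ranges: [-3.1, 3.1], [-0.84, 2.19], [0.05, 2.79], [-1.13, 4.28], [0.06, 2.93], [-2.69, 2.69]. Speed limits (rad/s): [2.22, 2.22, 2.79, 3.14, 3.14, 3.14].

## Interface

Orientations are given as [roll, pitch, yaw] about the fixed x, y, z axes, in that order (R = Rz(yaw) Ry(pitch) Rx(roll)).
In Python, from cell import env gives the robot as it stands. The module is installed in compiled form; this text tells all that it offers.
- The arm moves only by the tool step_arm, never from a script. Its argument "plan" is a list that holds one entry, the list of rows, each a list of 5 numbers: the shift along the tool's x, y, z in mm, then the turn about the tool's z in degrees, then the opening, from -1 (shut) to 1 (fully open). A call has 1 to 8 rows; each row is the pose to reach, as a shift and turn from the pose commanded when the call began, along the tool's axes at that moment; what a row does not reach only later rows make up. A row lasts 1/12 s, in which the tool goes at most 41.7 mm and 7.16 degrees, less where a joint would pass 70% of its speed; a pose out of reach is approached as far as the arm can. A call with a gripper value outside its range is refused whole. The fingers move at their own pace and stop on an object; the grip force is fixed at half the most. Time passes only in rows, so rows that repeat a pose let the fingers close. It gives the time, the measured TCP pose, the force, the opening and the grip force at its end, in the units of the state.
- env.state(): the state, without advancing time (a new reading comes with each control period).
- env.read_camera(name): name is "scene" or "top" or "wrist"; returns the picture (400x640x3 uint8, blue, green, red); there is no depth.
- env.get_calibration(name): a dict with "K" (3x3 intrinsics, pixels), "extrinsics" (4x4, takes a point from world to camera coordinates). Camera axes: x right, y up, looking along -z (the intrinsics and any distortion apply to the point x, -y, -z); pixel columns grow to the right and rows downward; lengths in mm; the calibration is good to about 2 mm. The wrist camera is an equidistant fisheye: a pixel r from the principal point sees the ray r / f radians off the axis. A picture is of the moment at which its call begins: read the wrist's pose just before it. get_calibration takes no time and is no camera call; for the wrist camera it gives the pose at the moment of the call.
- env.job_done(): hands the job in; it is judged then, once.
The state is a dict: "t": time; "joints": joint angles; "qvel": joint speeds; "tau": joint torques, N m; "eef_pos": TCP position; "tcp_rot": TCP orientation; "ft_force": force on the tool from outside, world axes, zero at the start; "moment": the same for the moment, N m; "opening": opening from 0.0 (shut) to 1.0 (fully open); "grip_force": force on a finger pad.
Only numpy, scipy, OpenCV 4.12 (cv2) and the standard library are available. Lean on these libraries where they do the work, as an engineer would, in place of code of your own. Each camera call takes 0.05 s, during which the arm holds its last target. There are 200 camera calls.

## Working session

There is one attempt and no reset: what is moved stays moved. The work goes in short steps, Python scripts to look and compute and a tool call to move; the robot and the scene stay as the last step left them, time stands still between calls to the robot, and variables do not carry over. Pictures are saved under pics/ and viewed, at most 10 in all, crops included, and the job is handed in when it is done.

Besides the shell and the picture viewer there is one more tool, called after "Emit:" as name(argument=value, ...) on one line, values as JSON. step_arm: Moves the arm, as the interface text tells. Its arguments: {"type":"object","properties":{"plan":{"type":"array"}},"required":["plan"]}

```bash
mkdir -p pics; python3 - <<'E'
from cell import env
import cv2,numpy as np
print(env.state())
for n in("top","scene"):
    cv2.imwrite(f"pics/{n}0.png",env.read_camera(n)); c=env.get_calibration(n); print(n,c)
E
```

```text
{'t': 0.0, 'joints': array([ 1.11840644e+00,  4.91565246e-01,  1.55946088e+00, -1.45239094e-05,
        1.09167591e+00, -1.05583432e-01]), 'qvel': array([ 8.35537832e-04, -3.30515815e-05,  5.91644853e-04,  5.57941487e-04,
        1.66205999e-03, -1.06583031e-03]), 'tau': array([-9.62730774e-04, -6.12654161e+01, -2.58176619e+01,  6.92340592e-02,
        4.83113027e-02, -7.35503886e-05]), 'eef_pos': array([212.300261  , 587.57919115, 214.05427581]), 'tcp_rot': array([-3.14048810e+00, -1.04104600e-04,  2.79479285e+00]), 'ft_force': array([-0.44744771,  0.39047472, -0.26232341]), 'moment': array([-0.00406556, -0.00800994, -0.02824806]), 'grip_force': 0.0, 'opening': 1.0010892537326972}
top {'K': array([[361.67300956,   0.        , 320.43994134],
       [  0.        , 361.67300956, 198.27890896],
       [  0.        ,   0.        ,   1.        ]]), 'extrinsics': array([[ 2.84555548e-02, -9.99595059e-01,  1.99263813e-05,
        -4.96359184e+01],
       [ 9.97902418e-01,  2.84085299e-02,  5.81697508e-02,
        -4.86411286e+02],
       [-5.81467616e-02, -1.63536795e-03,  9.98306706e-01,
        -1.05819615e+03],
       [ 0.00000000e+00,  0.00000000e+00,  0.00000000e+00,
         1.00000000e+00]])}
scene {'K': array([[499.81073357,   0.        , 316.52875291],
       [  0.        , 499.81073357, 201.54944456],
       [  0.        ,   0.        ,   1.        ]]), 'extrinsics': array([[-6.31573976e-01,  7.75004447e-01,  2.19640410e-02,
         3.22430852e+02],
       [-5.39438991e-01, -4.59599857e-01,  7.05530685e-01,
         2.12036331e+02],
       [ 5.56884088e-01,  4.33746560e-01,  7.08338926e-01,
        -1.50253467e+03],
       [ 0.00000000e+00,  0.00000000e+00,  0.00000000e+00,
         1.00000000e+00]])}
```

View pics/top0.png

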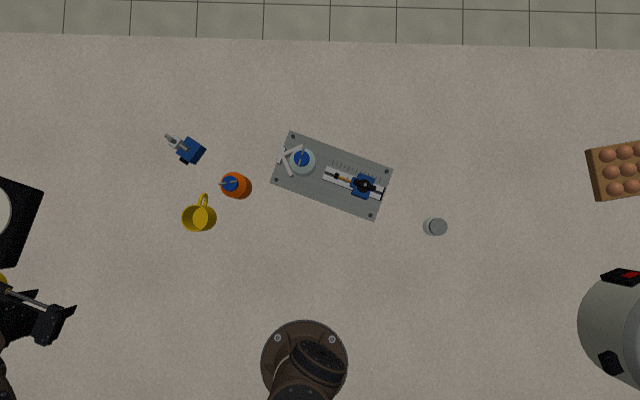

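View pics/scene0.png

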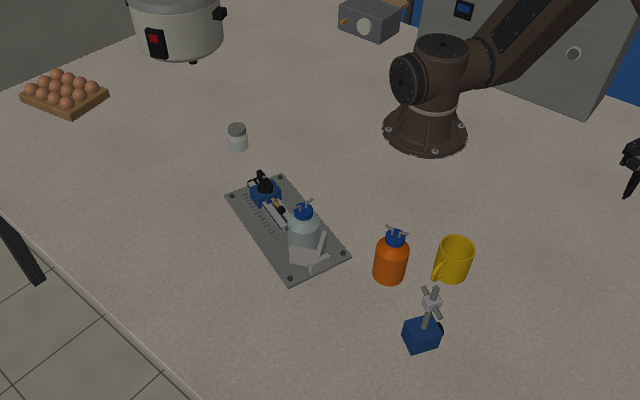

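Top view: the plate has the clear bottle at about (303,159), the V-block at (290,160) and the blue jaw with T-handle at (363,185). The orange bottle at (235,185) is the decoy. The mug is at (199,217), the jar at (435,226) and the stand at (189,150). I'll confirm this in enlarged crops.

```bash
python3 - <<'E'
import cv2,numpy as np
a=cv2.imread("pics/top0.png")[120:230,260:405]; a=cv2.resize(a,None,fx=5,fy=5,interpolation=cv2.INTER_CUBIC)
cv2.imwrite("pics/topc.png",a)
b=cv2.imread("pics/scene0.png")[160:295,215:360]; b=cv2.resize(b,None,fx=4,fy=4,interpolation=cv2.INTER_CUBIC)
cv2.imwrite("pics/scenec.png",b)
E
```

```text
(no output)
```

View pics/topc.png

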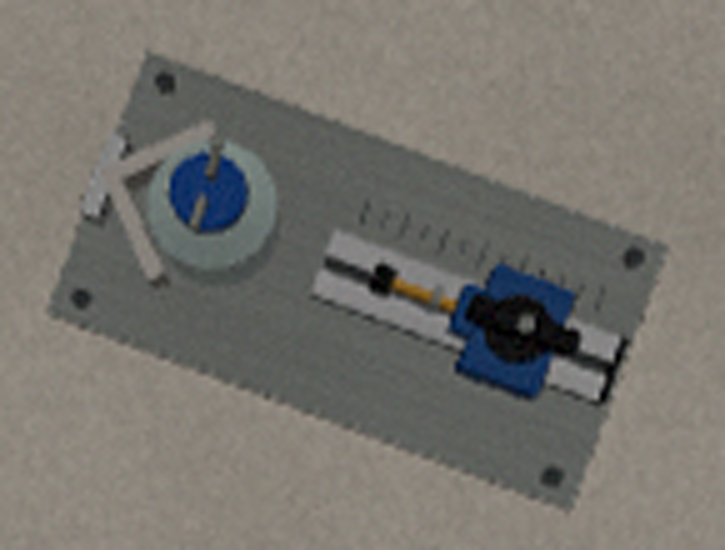

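View pics/scenec.png

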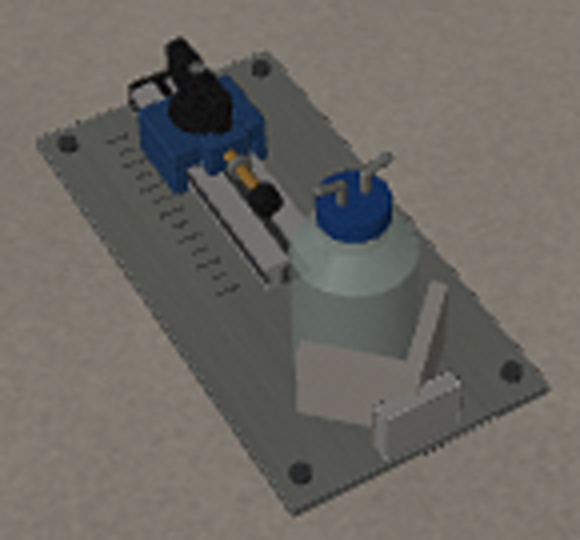

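The crops confirm it: clear bottle with blue cap in front of the white V-block. T-handle centre is at crop (525,324), tip at (382,279).

```bash
cat > h.py <<'E'
from cell import env
import numpy as np,cv2
def ray(name,uv,z):
    c=env.get_calibration(name);K=c["K"];E=c["extrinsics"]
    d=np.linalg.inv(K)@np.array([uv[0],uv[1],1.]); d=d*[1,-1,-1]
    R=E[:3,:3];C=-R.T@E[:3,3]; w=R.T@d
    return C+w*(z-C[2])/w[2]
E
python3 - <<'E'
from h import *
t=lambda u,v,z:ray("top",(260+(u+.5)/5-.5,120+(v+.5)/5-.5),z)
s=lambda u,v,z:ray("scene",(215+(u+.5)/4-.5,160+(v+.5)/4-.5),z)
P=dict(knob=t(525,324,85),k1=t(478,304,85),k2=t(573,344,85),tl=t(150,52,8),tr=t(665,247,8),br=t(573,510,8),bl=t(50,315,8),cap=t(209,193,130),tip=t(382,280,52),b=t(212,206,90))
for k,v in P.items(): print(k,v.round(1))
print("scene knob",s(197,68,85).round(1), "cap",s(353,195,130).round(1), "tip",s(264,198,46).round(1))
for d in(P['tl']-P['tr'],P['bl']-P['br'],P['k1']-P['k2'],P['cap']-P['knob'],P['tip']-P['knob']): print(np.degrees(np.arctan2(d[1],d[0])),np.linalg.norm(d))
print([ray("top",p,z).round(0) for p,z in[((435,226),70),((235,185),130),((199,217),85)]])
st=env.state();print(st['eef_pos'],st['tcp_rot'])
E
```

```text
knob [ 525.6 -157.3   85. ]
k1 [ 536. -131.   85.]
k2 [ 515.2 -184.1   85. ]
tl [691.5  63.1   8. ]
tr [ 582.  -249.4    8. ]
br [ 423.2 -197.4    8. ]
bl [530.6 117.5   8. ]
cap [586.2  17.7 130. ]
tip [551.9 -78.6  52. ]
b [585.8  18.2  90. ]
scene knob [ 524.8 -156.3   85. ] cap [578.8  13.8 130. ] tip [552.9 -77.6  46. ]
70.68529661774045 331.07079050057246
71.16083866034585 332.7146764286879
68.65439462410477 57.09606397131429
70.87572611717196 190.62524258551053
71.492139236105 89.27006378264699
[array([ 416., -358.,   70.]), array([510., 191., 130.]), array([422., 298.,  85.])]
[212.30283756 587.60906039 214.1265506 ] [-3.14062791e+00 -1.12195680e-04  2.79479026e+00]
```

Emit:
step_arm(plan=[[[-27, -29, 0, 5, 1], [-54, -58, 0, 10, 1], [-81, -88, 0, 15, 1], [-108, -117, 0, 20, 1], [-135, -146, 0, 25, 1], [-162, -176, 0, 30, 1], [-189, -205, 0, 35, 1], [-216, -234, 0, 40, 1]]])

```text
t: 0.77
eef_pos: [336.1, 292.5, 214.6]
tcp_rot: [-3.142, -0.0, 2.093]
ft_force: [1.0, 0.4, 0.2]
opening: 1.0
grip_force: 0.0
```

Emit:
step_arm(plan=[[[-40, -5, 0, 4, 1], [-80, -10, 0, 8, 1], [-120, -16, 0, 12, 1], [-160, -21, 0, 16, 1], [-200, -26, 0, 20, 1], [-240, -31, 0, 24, 1], [-280, -36, 0, 28, 1], [-320, -41, 0, 32, 1]]])

```text
t: 1.43
eef_pos: [461.4, -5.1, 214.6]
tcp_rot: [-3.142, -0.0, 1.535]
ft_force: [0.2, 1.3, -0.2]
opening: 0.997
grip_force: 0.0
```

Emit:
step_arm(plan=[[[-30, 14, 0, 4, 1], [-60, 28, 10, 8, 1], [-90, 42, 25, 12, 1], [-120, 55, 40, 16, 1], [-151, 69, 55, 17.2, 1], [-151, 69, 55, 17.2, 1], [-151, 69, 55, 17.2, 1]]])

```text
t: 2.02
eef_pos: [524.9, -157.3, 158.2]
tcp_rot: [-3.139, -0.0, 1.236]
ft_force: [-0.3, 0.4, -0.4]
opening: 1.002
grip_force: 0.0
```

```bash
python3 - <<'E'
from h import *
c=env.get_calibration("wrist");s=env.state();im=env.read_camera("wrist")
np.savez("w1.npz",K=c["K"],E=c["extrinsics"]);print(c,s['eef_pos'],s['tcp_rot'],s['ft_force'],s['moment'],im.shape)
cv2.imwrite("pics/w1.png",im)
E
```

```text
{'K': array([[309.70691629,   0.        , 316.64510788],
       [  0.        , 309.70691629, 200.59885575],
       [  0.        ,   0.        ,   1.        ]]), 'extrinsics': array([[ 9.44716563e-01, -3.27879414e-01, -2.38873440e-03,
        -5.47098500e+02],
       [ 3.17263321e-01,  9.15919509e-01, -2.45836203e-01,
        -8.12894352e+00],
       [ 8.27925187e-02,  2.31487675e-01,  9.69308442e-01,
        -3.42986226e+02],
       [ 0.00000000e+00,  0.00000000e+00,  0.00000000e+00,
         1.00000000e+00]])} [ 524.93636621 -157.34045003  158.20663447] [-3.13909830e+00 -3.31232789e-04  1.23576425e+00] [-0.27457674  0.43447831 -0.36472667] [-0.09778303  0.09684847 -0.01002086] (400, 640, 3)
```

View pics/w1.png

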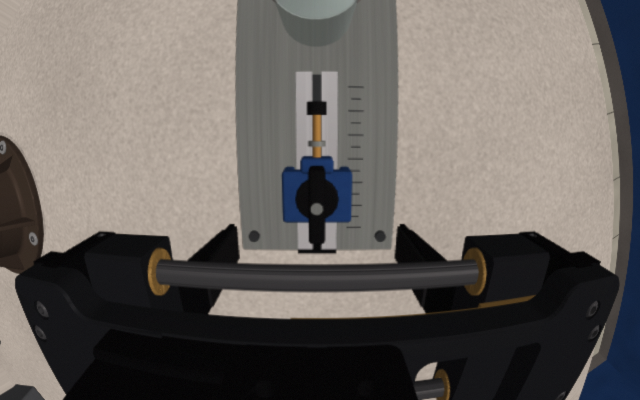

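The wrist view shows the crossbar from about (317,167) to (317,243), its centre dot at (316.5,209), and the rubber tip face at (316.5,101).

```bash
cat >> h.py <<'E'
def wray(uv,z,K,E):
    x,y=(uv[0]-K[0,2])/K[0,0],(uv[1]-K[1,2])/K[1,1]; r=np.hypot(x,y)
    d=np.array([np.sin(r)*x/max(r,1e-9),-np.sin(r)*y/max(r,1e-9),-np.cos(r)])
    R=E[:3,:3];C=-R.T@E[:3,3];w=R.T@d
    return C+w*(z-C[2])/w[2]
E
python3 - <<'E'
from h import *
f=np.load("w1.npz");w=lambda u,v,z:wray((u,v),z,f['K'],f['E'])
P={k:w(*v) for k,v in dict(dot=(316.5,209,86),e1=(317,167,85),e2=(317,243,85),tip=(316.5,101,48),railfar=(316.5,72,20),rail0=(317,250,10),bl=(254,236,8),br=(380,236,8)).items()}
for k,v in P.items(): print(k,v.round(1))
d=P['railfar']-P['dot'];print(np.degrees(np.arctan2(d[1],d[0])),np.linalg.norm(P['e1']-P['e2']),((P['e1']+P['e2'])/2).round(1))
d=P['tip']-P['dot'];print(np.degrees(np.arctan2(d[1],d[0])),np.linalg.norm(d[:2]))
E
```

```text
dot [ 524.6 -157.3   86. ]
e1 [ 536.3 -124.9   85. ]
e2 [ 515.1 -186.    85. ]
tip [553.8 -72.8  48. ]
railfar [564.1 -43.1  20. ]
rail0 [ 502.3 -222.7   10. ]
bl [ 440.5 -185.     8. ]
br [ 574.1 -231.2    8. ]
70.94614095525478 64.63817331861998 [ 525.7 -155.5   85. ]
70.92536697723432 89.35919827160403
```

Emit:
step_arm(plan=[[[0, 0, 35, 0, 1], [0, 0, 70, 0, 1], [0, 0, 98, 0, 1], [0, 0, 98, 0, 1], [0, 0, 98, 0, 0], [0, 0, 98, 0, -1], [0, 0, 98, 0, -1], [0, 0, 98, 0, -1]]])

```text
t: 2.73
eef_pos: [525.9, -156.2, 63.4]
tcp_rot: [3.139, 0.0, 1.238]
ft_force: [0.4, 0.1, -0.1]
opening: 0.777
grip_force: 0.0
```

Emit:
step_arm(plan=[[[0, 0, 0, 0, -1], [0, 0, 0, 0, -1], [0, 0, 0, 0, -1], [0, 0, 0, 0, -1]]])

```text
t: 3.07
eef_pos: [525.3, -156.2, 61.8]
tcp_rot: [3.141, -0.0, 1.238]
ft_force: [-0.4, 0.2, 0.4]
opening: 0.496
grip_force: 0.0
```

```bash
python3 -c "
from h import *
print(env.state())"
```

```text
{'t': 3.0667, 'joints': array([-4.09672300e-01,  5.88760497e-01,  1.89243606e+00,  1.56696747e-04,
        6.60134545e-01, -7.68888159e-02]), 'qvel': array([-0.00035475,  0.0032581 , -0.00030236,  0.00067622, -0.00043337,
        0.00213717]), 'tau': array([ 2.74963723e-02, -5.82425666e+01, -1.63639945e+01,  4.94506583e-02,
        4.56280529e-02,  2.31472231e-04]), 'eef_pos': array([ 525.26256067, -156.21732381,   61.80850056]), 'tcp_rot': array([ 3.14132450e+00, -7.57483060e-05,  1.23788909e+00]), 'ft_force': array([-0.44747463,  0.23565786,  0.39527667]), 'moment': array([-0.13883175,  0.09052907, -0.00942059]), 'grip_force': 0.0, 'opening': 0.4956903994080981}
```

Emit:
step_arm(plan=[[[0, 0, 0, 0, -1], [0, 0, 0, 0, -1], [0, 0, 0, 0, -1], [0, 0, 0, 0, -1], [0, 0, 0, 0, -1], [0, 0, 0, 0, -1], [0, 0, 0, 0, -1], [0, 0, 0, 0, -1]]])

```text
t: 3.73
eef_pos: [525.1, -156.1, 61.5]
tcp_rot: [-3.141, -0.0, 1.238]
ft_force: [-1.6, 0.9, -0.1]
opening: 0.144
grip_force: 30.0
```

```bash
cat >> h.py <<'E'
def st():
    s=env.state(); a=np.radians(70.9); u=np.array([np.cos(a),np.sin(a)]);n=np.array([-u[1],u[0]])
    d=s['eef_pos'][:2]-[525,-157]
    print(f"t {s['t']:.2f} along {d@u:.2f} across {d@n:.2f} z {s['eef_pos'][2]:.1f} yaw {np.degrees(s['tcp_rot'][2]):.2f} F along {s['ft_force'][:2]@u:.2f} across {s['ft_force'][:2]@n:.2f} z {s['ft_force'][2]:.1f} M {s['moment'].round(2)} grip {s['grip_force']:.1f} op {s['opening']:.3f} q6 {s['joints'][5]:.2f}")
E
python3 -c "
from h import *
st()"
```

```text
t 3.73 along 0.85 across 0.24 z 61.5 yaw 70.93 F along 0.27 across 1.83 z -0.1 M [-0.09  0.34 -0.02] grip 30.0 op 0.144 q6 -0.08
```

Emit:
step_arm(plan=[[[0, 0, 0, -5, -1], [0, 0, 0, -10, -1], [0, 0, 0, -15, -1], [0, 0, 0, -15, -1]]])

```text
t: 4.07
eef_pos: [525.1, -156.1, 61.5]
tcp_rot: [-3.141, -0.001, 1.502]
ft_force: [-1.7, 0.7, 0.1]
opening: 0.172
grip_force: 33.0
```

```bash
python3 -c "
from h import *
st()"
```

```text
t 4.07 along 0.90 across 0.20 z 61.5 yaw 86.05 F along 0.09 across 1.79 z 0.1 M [ 0.04  0.33 -0.91] grip 33.0 op 0.172 q6 -0.34
```

Emit:
step_arm(plan=[[[0, 0, 0, -4, -1], [0, 0, 0, -8, -1], [0, 0, 0, -12, -1], [0, 0, 0, -12, -1]]])

```text
t: 4.4
eef_pos: [524.9, -156.3, 61.5]
tcp_rot: [-3.141, 0.0, 1.71]
ft_force: [-3.3, 1.4, 1.8]
opening: 0.145
grip_force: 30.0
```

```bash
python3 -c "
from h import *
st()"
```

```text
t 4.40 along 0.59 across 0.31 z 61.5 yaw 97.97 F along 0.22 across 3.56 z 1.8 M [0.07 0.46 0.01] grip 30.0 op 0.145 q6 -0.55
```

Emit:
step_arm(plan=[[[0, 0, 0, -6, -1], [0, 0, 0, -12, -1], [0, 0, 0, -18, -1], [0, 0, 0, -20, -1], [0, 0, 0, -20, -1], [0, 0, 0, -20, -1]]])

```text
t: 4.9
eef_pos: [524.9, -156.3, 61.5]
tcp_rot: [-3.141, -0.0, 2.055]
ft_force: [-3.6, -2.8, 0.6]
opening: 0.147
grip_force: 30.0
```

```bash
python3 -c "
from h import *
st()
im=env.read_camera('wrist');cv2.imwrite('pics/w2.png',im)"
```

```text
t 4.90 along 0.63 across 0.35 z 61.5 yaw 117.72 F along -3.78 across 2.48 z 0.6 M [-0.53  0.84  0.07] grip 30.0 op 0.147 q6 -0.89
```

View pics/w2.png

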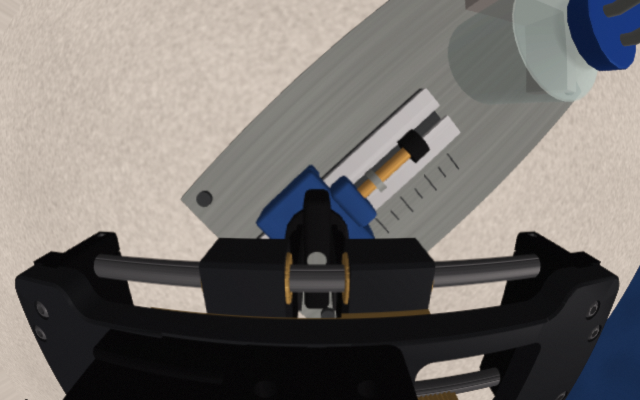

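The handle followed the gripper, and the crossbar still lies between the pads. Now I slide along the rail.

Emit:
step_arm(plan=[[[3.4, 3.7, 0, 0, -1], [6.8, 7.3, 0, 0, -1], [10.2, 11, 0, 0, -1], [13.6, 14.6, 0, 0, -1], [17, 18.3, 0, 0, -1], [20.5, 21.9, 0, 0, -1], [23.9, 25.6, 0, 0, -1], [27.3, 29.3, 0, 0, -1]]])

```text
t: 5.62
eef_pos: [538.1, -118.2, 61.6]
tcp_rot: [-3.141, -0.0, 2.056]
ft_force: [-3.8, -3.5, 1.3]
opening: 0.145
grip_force: 30.0
```

```bash
python3 -c "
from h import *
st()
for i in range(2): im=env.read_camera('wrist')
st();cv2.imwrite('pics/w3.png',im)"
```

```text
t 5.62 along 40.98 across 0.33 z 61.6 yaw 117.78 F along -4.49 across 2.41 z 1.3 M [-0.61  0.83  0.07] grip 30.0 op 0.145 q6 -0.82
t 5.72 along 42.21 across 0.32 z 61.5 yaw 117.78 F along 5.27 across 2.41 z 0.8 M [1.21 0.14 0.02] grip 30.0 op 0.144 q6 -0.82
```

View pics/w3.png

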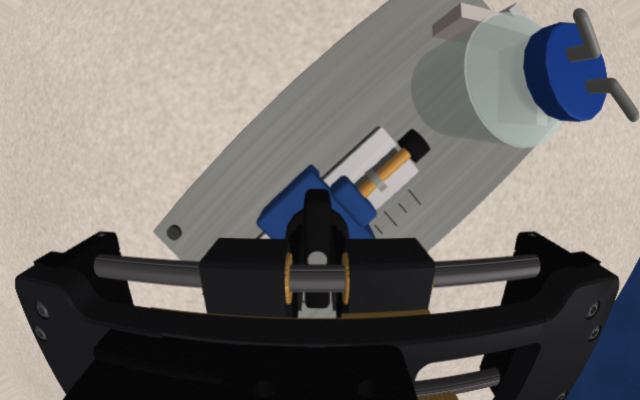

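Emit:
step_arm(plan=[[[1, 1.1, 0, 0, -1], [2, 2.2, 0, 0, -1], [3.1, 3.3, 0, 0, -1], [4.1, 4.4, 0, 0, -1], [5.1, 5.5, 0, 0, -1], [6.1, 6.6, 0, 0, -1], [7.2, 7.7, 0, 0, -1], [8.2, 8.8, 0, 0, -1]]])

```text
t: 6.38
eef_pos: [541.9, -107.1, 61.6]
tcp_rot: [-3.141, -0.0, 2.056]
ft_force: [-4.4, -2.5, 0.3]
opening: 0.148
grip_force: 30.0
```

```bash
python3 -c "
from h import *
st()"
```

```text
t 6.38 along 52.71 across 0.33 z 61.6 yaw 117.81 F along -3.80 across 3.37 z 0.3 M [-0.56  0.88 -0.06] grip 30.0 op 0.148 q6 -0.80
```

Emit:
step_arm(plan=[[[0.7, 0.7, 0, 0, -1], [1.4, 1.5, 0, 0, -1], [2, 2.2, 0, 0, -1], [2.7, 2.9, 0, 0, -1], [3.4, 3.7, 0, 0, -1], [4.1, 4.4, 0, 0, -1]]])

```text
t: 6.88
eef_pos: [543.9, -101.3, 61.6]
tcp_rot: [-3.141, -0.0, 2.057]
ft_force: [-4.3, -2.9, 0.7]
opening: 0.143
grip_force: 30.0
```

```bash
python3 -c "
from h import *
st()"
```

```text
t 6.88 along 58.77 across 0.35 z 61.6 yaw 117.84 F along -4.16 across 3.07 z 0.7 M [-0.52  0.91 -0.03] grip 30.0 op 0.143 q6 -0.79
```

Emit:
step_arm(plan=[[[0.7, 0.7, 0, 0, -1], [1.4, 1.5, 0, 0, -1], [2, 2.2, 0, 0, -1], [2.7, 2.9, 0, 0, -1]]])

```text
t: 7.22
eef_pos: [545.1, -97.8, 61.6]
tcp_rot: [-3.141, -0.0, 2.057]
ft_force: [-6.1, -4.5, 0.9]
opening: 0.144
grip_force: 30.0
```

```bash
python3 -c "
from h import *
st()"
```

```text
t 7.22 along 62.55 across 0.35 z 61.6 yaw 117.85 F along -6.29 across 4.26 z 0.9 M [-0.91  1.03 -0.06] grip 30.0 op 0.144 q6 -0.78
```

Emit:
step_arm(plan=[[[0.3, 0.4, 0, 0, -1], [0.7, 0.7, 0, 0, -1], [1, 1.1, 0, 0, -1], [1.4, 1.5, 0, 0, -1], [1.7, 1.8, 0, 0, -1], [2, 2.2, 0, 0, -1]]])

```text
t: 7.72
eef_pos: [546.1, -95.0, 61.5]
tcp_rot: [-3.141, -0.0, 2.057]
ft_force: [-6.3, -3.0, 0.4]
opening: 0.145
grip_force: 30.0
```

```bash
python3 -c "
from h import *
st()"
```

```text
t 7.72 along 65.46 across 0.35 z 61.5 yaw 117.85 F along -4.88 across 4.96 z 0.4 M [-0.83  1.13 -0.02] grip 30.0 op 0.145 q6 -0.78
```

Emit:
step_arm(plan=[[[0.3, 0.4, 0, 0, -1], [0.7, 0.7, 0, 0, -1], [1, 1.1, 0, 0, -1], [1.4, 1.5, 0, 0, -1]]])

```text
t: 8.05
eef_pos: [546.8, -93.1, 61.6]
tcp_rot: [-3.141, -0.0, 2.057]
ft_force: [-5.0, -4.2, 1.2]
opening: 0.145
grip_force: 30.0
```

```bash
python3 -c "
from h import *
st()"
```

```text
t 8.05 along 67.50 across 0.32 z 61.6 yaw 117.85 F along -5.65 across 3.36 z 1.2 M [-0.77  1.03 -0.06] grip 30.0 op 0.145 q6 -0.77
```

Emit:
step_arm(plan=[[[0.3, 0.4, 0, 0, -1], [0.7, 0.7, 0, 0, -1], [1, 1.1, 0, 0, -1], [1.4, 1.5, 0, 0, -1]]])

```text
t: 8.38
eef_pos: [547.2, -91.8, 61.6]
tcp_rot: [-3.14, 0.0, 2.057]
ft_force: [-8.3, -12.4, 0.9]
opening: 0.145
grip_force: 30.0
```

```bash
python3 -c "
from h import *
st()"
```

```text
t 8.38 along 68.87 across 0.34 z 61.6 yaw 117.87 F along -14.45 across 3.80 z 0.9 M [-2.27  1.53 -0.13] grip 30.0 op 0.145 q6 -0.77
```

Emit:
step_arm(plan=[[[0.3, 0.4, 0, 0, -1], [0.7, 0.7, 0, 0, -1], [0.7, 0.7, 0, 0, -1]]])

```text
t: 8.63
eef_pos: [547.4, -91.3, 61.6]
tcp_rot: [-3.14, 0.001, 2.057]
ft_force: [-8.6, -12.5, 1.1]
opening: 0.146
grip_force: 30.0
```

```bash
python3 -c "
from h import *
st()"
```

```text
t 8.63 along 69.47 across 0.32 z 61.6 yaw 117.86 F along -14.59 across 4.03 z 1.1 M [-2.47  1.62 -0.06] grip 30.0 op 0.146 q6 -0.77
```

Emit:
step_arm(plan=[[[0, 0, 0, 0, -1], [0, 0, 0, 0, -1], [0, 0, 0, 0, -1]]])

```text
t: 8.88
eef_pos: [547.4, -91.3, 61.6]
tcp_rot: [-3.14, 0.0, 2.057]
ft_force: [-9.4, -13.8, 1.9]
opening: 0.145
grip_force: 30.0
```

```bash
python3 -c "
from h import *
st()
c=env.get_calibration('wrist');im=env.read_camera('wrist');cv2.imwrite('pics/w4.png',im)"
```

```text
t 8.88 along 69.45 across 0.31 z 61.6 yaw 117.86 F along -16.08 across 4.35 z 1.9 M [-2.47  1.63 -0.09] grip 30.0 op 0.145 q6 -0.77
```

View pics/w4.png

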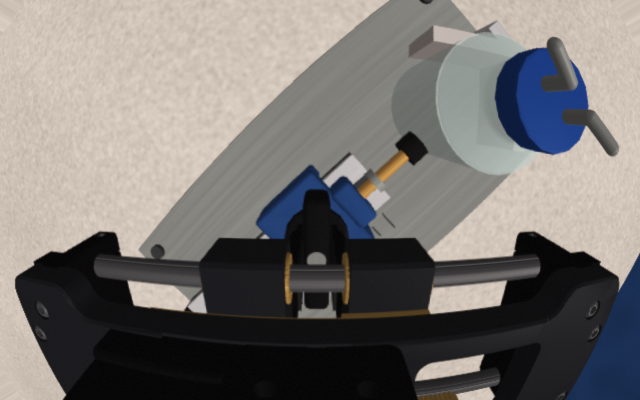

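Tip is on the bottle and the bottle is in the V. Contact is about 11 N (15 minus 4 of drag), so I'll ease back a little.

Emit:
step_arm(plan=[[[-0.3, -0.4, 0, 0, -1], [-0.6, -0.6, 0, 0, -1], [-0.8, -0.9, 0, 0, -1], [-0.8, -0.9, 0, 0, -1], [-0.8, -0.9, 0, 0, -1]]])

```text
t: 9.35
eef_pos: [547.3, -91.7, 61.6]
tcp_rot: [-3.14, 0.0, 2.057]
ft_force: [-6.7, -7.1, 0.9]
opening: 0.147
grip_force: 30.0
```

```bash
python3 -c "
from h import *
st()"
```

```text
t 9.35 along 68.96 across 0.32 z 61.6 yaw 117.85 F along -8.90 across 3.97 z 0.9 M [-1.42  1.18  0.01] grip 30.0 op 0.147 q6 -0.77
```

Emit:
step_arm(plan=[[[-0.2, -0.2, 0, 0, -1], [-0.4, -0.4, 0, 0, -1], [-0.4, -0.4, 0, 0, -1], [-0.4, -0.4, 0, 0, -1]]])

```text
t: 9.68
eef_pos: [547.2, -92.0, 61.6]
tcp_rot: [-3.141, -0.0, 2.057]
ft_force: [-6.1, -5.2, 1.2]
opening: 0.145
grip_force: 30.0
```

```bash
python3 -c "
from h import *
st()"
```

```text
t 9.68 along 68.67 across 0.31 z 61.6 yaw 117.85 F along -6.94 across 4.01 z 1.2 M [-0.97  1.09 -0.07] grip 30.0 op 0.145 q6 -0.77
```

Emit:
step_arm(plan=[[[-0.2, -0.2, 0, 0, -1], [-0.3, -0.4, 0, 0, -1], [-0.3, -0.4, 0, 0, -1], [-0.3, -0.4, 0, 0, -1], [-0.3, -0.4, 0, 0, -1]]])

```text
t: 10.1
eef_pos: [547.1, -92.2, 61.6]
tcp_rot: [-3.141, -0.0, 2.057]
ft_force: [-4.9, -4.7, 0.8]
opening: 0.145
grip_force: 30.0
```

```bash
python3 -c "
from h import *
st()"
```

```text
t 10.10 along 68.42 across 0.34 z 61.6 yaw 117.84 F along -6.07 across 3.08 z 0.8 M [-0.65  0.92  0.01] grip 30.0 op 0.145 q6 -0.77
```

Emit:
step_arm(plan=[[[0.2, 0.2, 0, 0, -1], [0.3, 0.3, 0, 0, -1], [0.3, 0.3, 0, 4, -1], [0.3, 0.3, 0, 8, -1], [0.3, 0.3, 0, 12, -1], [0.3, 0.3, 0, 15, -1], [0.3, 0.3, 0, 15, -1], [0.3, 0.3, 0, 15, -1]]])

```text
t: 10.77
eef_pos: [547.1, -92.2, 61.6]
tcp_rot: [-3.141, 0.0, 1.795]
ft_force: [-6.1, -6.4, 0.2]
opening: 0.146
grip_force: 30.0
```

```bash
python3 -c "
from h import *
st()"
```

```text
t 10.77 along 68.50 across 0.29 z 61.6 yaw 102.83 F along -8.07 across 3.68 z 0.2 M [-1.24  1.09 -0.07] grip 30.0 op 0.146 q6 -0.51
```

Emit:
step_arm(plan=[[[0, 0, 0, 5, -1], [0, 0, 0, 10, -1], [0, 0, 0, 15, -1], [0, 0, 0, 20, -1], [0, 0, 0, 20, -1]]])

```text
t: 11.18
eef_pos: [547.2, -92.2, 61.6]
tcp_rot: [-3.141, 0.001, 1.441]
ft_force: [-5.5, -6.4, 0.5]
opening: 0.143
grip_force: 30.0
```

```bash
python3 -c "
from h import *
st()"
```

```text
t 11.18 along 68.51 across 0.23 z 61.6 yaw 82.54 F along -7.89 across 3.11 z 0.5 M [-1.18  1.02 -0.29] grip 30.0 op 0.143 q6 -0.15
```

Emit:
step_arm(plan=[[[0, 0, 0, 4, -1], [0, 0, 0, 8, -1], [0, 0, 0, 11, -1], [0, 0, 0, 11, -1], [0, 0, 0, 11, -1]]])

```text
t: 11.6
eef_pos: [547.2, -92.3, 61.6]
tcp_rot: [-3.141, 0.001, 1.253]
ft_force: [-4.7, -7.8, 0.2]
opening: 0.145
grip_force: 30.0
```

```bash
python3 -c "
from h import *
st()"
```

```text
t 11.60 along 68.36 across 0.20 z 61.6 yaw 71.81 F along -8.90 across 1.87 z 0.2 M [-1.51  1.15 -0.25] grip 30.0 op 0.145 q6 0.03
```

Emit:
step_arm(plan=[[[-0.4, 0, 0, 0, -1], [-0.7, 0, 0, 0, -1], [-0.7, 0, 0, 0, 0], [-0.7, 0, 0, 0, 0], [-0.7, 0, 0, 0, 0], [-0.7, 0, 0, 0, 0], [-0.7, 0, 0, 0, 0], [-0.7, 0, 0, 0, 0]]])

```text
t: 12.27
eef_pos: [547.4, -92.2, 61.7]
tcp_rot: [3.141, -0.0, 1.255]
ft_force: [-0.1, -0.3, 0.1]
opening: 0.477
grip_force: 0.0
```

```bash
python3 -c "
from h import *
st()"
```

```text
t 12.27 along 68.54 across -0.00 z 61.7 yaw 71.93 F along -0.32 across -0.02 z 0.1 M [-0.11  0.13 -0.  ] grip 0.0 op 0.477 q6 0.03
```

Emit:
step_arm(plan=[[[0, 0, -20, 0, 0], [0, 0, -50, 0, 0], [0, 0, -80, 0, 0], [0, 0, -110, 0, 0], [0, 0, -110, 0, 0], [0, 0, -110, 0, 0]]])

```text
t: 12.77
eef_pos: [547.8, -92.4, 173.1]
tcp_rot: [3.138, -0.0, 1.255]
ft_force: [-0.5, -0.0, -0.9]
opening: 0.5
grip_force: 0.0
```

```bash
python3 -c "
from h import *
st()
im=env.read_camera('wrist');cv2.imwrite('pics/w5.png',cv2.resize(im[0:260,200:440],None,fx=2.2,fy=2.2,interpolation=cv2.INTER_CUBIC))"
```

```text
t 12.77 along 68.53 across -0.43 z 173.1 yaw 71.93 F along -0.17 across 0.42 z -0.9 M [-0.1   0.15  0.07] grip 0.0 op 0.500 q6 0.03
```

View pics/w5.png

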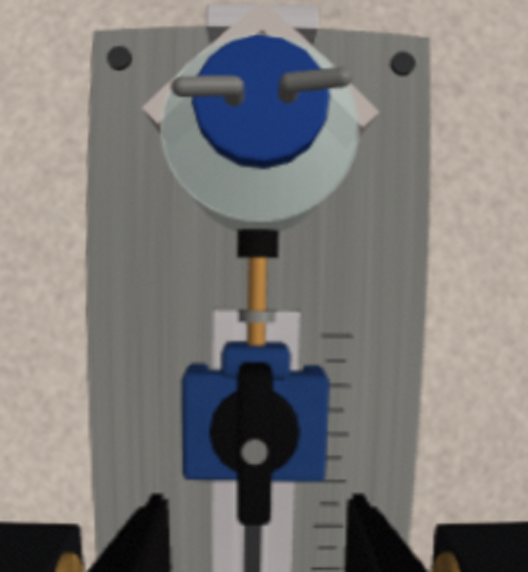

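The bottle sits in the V with the tip at (258,235) against it. The crossbar lies along the rail, so it is tight, and the gripper is clear. I'm handing in.

```bash
python3 -c "
from cell import env
print(env.job_done())"
```

```text
the job is handed in; nothing more can be done
None
```

I handed the job in with the knob turned back to within about 0.02 rad of where it started (tight), the gripper clear and the bottle seated in the V-block. The tip's pressure, about 9 N, is my estimate from the wrist force, and no verdict came back.

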